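Clear the pile on the dressing-room counter into its trays

ROBOT

A 6-joint arm with a two-finger parallel gripper is mounted at the origin on the work surface. World frame = base frame: x ahead of the robot, y to its left, z up, the work surface at z = 0. Lengths are in m, angles in degrees, forces in N, time in s.
With the tool pointing down it reaches from about 0.25 to 0.725 m from the base axis. Payload 9.7 kg.
Tool frame: the origin (TCP) lies between the finger pads; the fingertips stand 19 mm ahead of it and the grasp point (between the pads) is the TCP; z points along the fingers, y is the line along which they close (so a half turn about z gives the same grasp; the last joint's range is limited). The gripper opens to 85 mm and grips with 20 to 120 N. Pads are 22 mm wide; open, the fingers measure 114 mm over their backs; the gripper's body (76 mm by 85 mm) begins 54 mm behind the grasp point. The pads swing forward as they close: fully open they stand 13 mm farther back than shut.
Start: joints at [69.442, 4.979, 10.078, 95.1, 0, 90], TCP at [0.193, 0.515, 0.25] pointing down, gripper open.
Joint ranges: [-179.16, 179.16], [-48.56, 103.87], [-65.8, 70.77], [-126.05, 130.52], [-82.76, 87.17], [-180, 180]. Speed limits (degrees/s): [127.2, 127.2, 147.25, 180, 180, 180].

INTERFACE

Orientations are given as [roll, pitch, yaw] about the fixed x, y, z axes, in that order (R = Rz(yaw) Ry(pitch) Rx(roll)).
In Python, from workcell import telemetry, camera, calibration, workorder gives the robot as it stands.
- The arm moves only by the tool play_rows, never from a script. Its argument "increments" is a list of rows, each a list of 3 entries, a list of its own where there are three numbers: the shift along the tool's x, y, z in mm, then the turn, a rotation vector about the tool's x, y, z in degrees, then the closure, from 0 (fully open) to 1 (shut). In form: [[[x, y, z], [ax, ay, az], jaw], ...]. A call has 1 to 20 rows; each row is the pose to reach, as a shift and turn from the pose commanded when the call began, along the tool's axes at that moment; what a row does not reach only later rows make up. A row lasts 1/10 s, in which the tool goes at most 50 mm and 8.59 degrees, less where a joint would pass 70% of its speed; a pose out of reach is approached as far as the arm can. A call with a gripper value outside its range is refused whole. The fingers move at their own pace and stop on an object; "grip_force" is the grip in N (left out, the last holds). Time passes only in rows, so rows that repeat a pose let the fingers close. It gives the time, the measured TCP pose, the force, the opening and the grip force at its end, in the units of the state.
- telemetry.get_obs(): the state, without advancing time (a new reading comes with each control period).
- camera(name): name is "side" or "top" or "wrist"; returns (picture, depth): 420x560x3 uint8, red, green, blue; 420x560 float32, m along the optical axis (not along the pixel's ray), 0 where there is no reading.
- calibration(name): a dict with "vertical_fov" (degrees; the focal length in pixels is half the picture's height over the tangent of half this angle, whatever the lens; pixels are square), "cx", "cy" (the principal point, pixels), "rvec" (rotation vector, rad) and "tvec" (3), from world to camera coordinates, as OpenCV has them; the wrist camera has in their place "hand_eye" (4x4, takes a point from camera to tool coordinates, whose origin is the TCP and whose axes are the flange's). Camera axes: x right, y down, z forward; pixel columns grow to the right and rows downward; lengths in m; the calibration is good to about 2 mm. A picture is of the moment at which its call begins: read the wrist's pose just before it. calibration takes no time and is no camera call.
- workorder.job_done(): hands the job in; it is judged then, once.
The state is a dict: "time": time; "q": joint angles; "qd": joint speeds; "joint_efforts": joint torques, N m; "ee_pos": TCP position; "tcp_rot": TCP orientation; "wrist_force": force on the tool from outside, world axes, zero at the start; "torque": the same for the moment, N m; "opening": finger opening in m; "grasp_force": force on a finger pad.
Only numpy, scipy, OpenCV 4.12 (cv2) and the standard library are available. Lean on these libraries where they do the work, as an engineer would, in place of code of your own. Each camera call takes 0.05 s, during which the arm holds its last target. There are 200 camera calls.

TASK

Take the pile on the counter apart from the top down, one piece at a time, and set each piece lid up and flat on the floor of the tray made to its shape: the ring box in the small square tray, the polish tin in the round tray, the watch box in the medium tray and the spectacles case in the long tray. Set the pieces down, do not drop or slam them, and leave the perfume bottle and the cream jar standing where they are.

Things in the scene. Friction and masses are not known exactly. Their poses are not given: they have to be found in the camera images.
- ring_box: small square box in dark blue cloth finish, rigid, 40 x 40 x 36 mm high; at the start it is the top of the pile, on the polish tin. Origin: centre of its underside, z up, x and y along its sides
- polish_tin: flat-topped round bare-metal tin of shoe polish, 60 mm diameter, 34 mm high, standing on the watch box. Origin: centre of its underside, z up
- watch_box: plain wooden box with a brass clasp, 100 (x) x 60 (y) x 36 mm high, lying on the spectacles case. Origin: centre of its underside, x along its long side, z up
- spectacles_case: black hard case, 150 (x) x 62 (y) x 40 mm high, the bottom of the pile, lying on the counter. Origin: centre of its underside, x along its long side, z up
- small_tray: small square tray, fixed, dark wood, grey-lined; 4 mm floor, 5 mm walls, rim top 12 mm above the counter; inside 56 x 56 mm, for the ring box. Origin: centre of its underside on the counter, x and y along its sides
- round_tray: round tray, fixed, dark wood, grey-lined; 4 mm floor, 5 mm walls, rim top 12 mm above the counter; inside diameter 76 mm, for the polish tin. Origin: centre of its underside on the counter
- medium_tray: medium rectangular tray, fixed, dark wood, grey-lined; 4 mm floor, 5 mm walls, rim top 12 mm above the counter; inside 116 (x) x 76 (y) mm, for the watch box. Origin: centre of its underside on the counter, x along its long side
- long_tray: long rectangular tray, fixed, dark wood, grey-lined; 4 mm floor, 5 mm walls, rim top 12 mm above the counter; inside 166 (x) x 78 (y) mm, for the spectacles case. Origin: centre of its underside on the counter, x along its long side
- perfume: bystander: loose amber glass perfume bottle with a black cap, 40 x 26 mm, 74 mm high, standing among the trays. Origin: centre of its underside
- cream_jar: bystander: loose white lidded cream jar, 48 mm diameter, 42 mm high, standing among the trays. Origin: centre of its underside
Mind the look-alikes: they are no part of the job. Leave any red or turquoise look-alike of the spectacles_case alone.

How it is judged (in metres and radians):
On the way, in this order (a step that is already met when the one before it is completed fails the run):
1. the ring box stands flat in the small square tray, let go (horizontal distance between ring_box and small_tray below 0.013 m and z of ring_box in the frame of small_tray below 0.0075 m and angle between ring_box's own z axis and vertical below 0.08 rad and linear speed of ring_box below 0.02 m/s and angular speed of ring_box below 0.2 rad/s and contact force between the fingers and ring_box below 0.2 N), for 0.2 s.
2. the polish tin stands flat in the round tray, let go (horizontal distance between polish_tin and round_tray below 0.013 m and z of polish_tin in the frame of round_tray below 0.0075 m and angle between polish_tin's own z axis and vertical below 0.08 rad and linear speed of polish_tin below 0.02 m/s and angular speed of polish_tin below 0.2 rad/s and contact force between the fingers and polish_tin below 0.2 N), for 0.2 s.
3. the watch box stands flat in the medium tray, let go (horizontal distance between watch_box and medium_tray below 0.013 m and z of watch_box in the frame of medium_tray below 0.0075 m and angle between watch_box's own z axis and vertical below 0.08 rad and linear speed of watch_box below 0.02 m/s and angular speed of watch_box below 0.2 rad/s and contact force between the fingers and watch_box below 0.2 N), for 0.2 s.
4. the spectacles case stands flat in the long tray, let go (horizontal distance between spectacles_case and long_tray below 0.013 m and z of spectacles_case in the frame of long_tray below 0.0075 m and angle between spectacles_case's own z axis and vertical below 0.08 rad and linear speed of spectacles_case below 0.02 m/s and angular speed of spectacles_case below 0.2 rad/s and contact force between the fingers and spectacles_case below 0.2 N), for 0.2 s.
At the end, for the whole second after the job is handed in: Each piece lies flat and upright (within 0.08 rad) on the floor of its own tray (its underside less than 7.5 mm above the tray's underside, floor at 4 mm; centre within 13 mm of the tray's centre, which lying flat inside the rim ensures), let go and at rest (all of step 1 and all of step 2 and all of step 3 and all of step 4); the robot touches nothing.
It fails at once if the perfume bottle is shifted more than 30 mm or knocked over (distance of perfume from where it was at the start of the episode above 0.03 m or angle between perfume's own z axis and vertical above 0.5 rad).
It fails at once if the cream jar is shifted more than 30 mm or knocked over (distance of cream_jar from where it was at the start of the episode above 0.03 m or angle between cream_jar's own z axis and vertical above 0.5 rad).
It fails at once if a piece is dropped or slammed into its tray (it comes down onto the tray faster than 0.6 m/s) ((horizontal distance between ring_box and small_tray below 0.04 m and z of ring_box in the frame of small_tray below 0.02 m and linear speed of ring_box above 0.6 m/s) or (horizontal distance between polish_tin and round_tray below 0.04 m and z of polish_tin in the frame of round_tray below 0.02 m and linear speed of polish_tin above 0.6 m/s) or (horizontal distance between watch_box and medium_tray below 0.04 m and z of watch_box in the frame of medium_tray below 0.02 m and linear speed of watch_box above 0.6 m/s) or (horizontal distance between spectacles_case and long_tray below 0.04 m and z of spectacles_case in the frame of long_tray below 0.02 m and linear speed of spectacles_case above 0.6 m/s)).
It also fails if it takes over 141 s, if anything falls off the work surface, if the arm or the gripper's body presses on something with over 40 N, if the wrist force passes 120 N, or if a joint passes its speed limit or range.

## Working session

There is one attempt and no reset: what is moved stays moved. The work goes in short steps, Python scripts to look and compute and a tool call to move; the robot and the scene stay as the last step left them, time stands still between calls to the robot, and variables do not carry over. Pictures are saved under pics/ and viewed, at most 14 in all, crops included, and the job is handed in when it is done.

Besides the shell and the picture viewer there is one more tool, called after "Emit:" in YAML: its name, and indented under it one key for each argument. play_rows: Moves the arm, as the interface text tells. Its arguments: {"type":"object","properties":{"increments":{"type":"array"},"grip_force":{"type":"number"}},"required":["increments"]}

```bash
ls; mkdir -p pics
cat > h.py <<'E'
import numpy as np, cv2
from scipy.spatial.transform import Rotation as R
from workcell import telemetry, camera, calibration, workorder
def K(c):
    f=210/np.tan(np.radians(c["vertical_fov"])/2); return np.array([[f,0,c["cx"]],[0,f,c["cy"]],[0,0,1]])
def pose(name,o=None):
    c=calibration(name)
    if name=="wrist":
        o=o or telemetry.get_obs(); T=np.eye(4); T[:3,:3]=R.from_euler("xyz",o["tcp_rot"],degrees=True).as_matrix(); T[:3,3]=o["ee_pos"]
        M=T@np.array(c["hand_eye"]); return K(c),M[:3,:3],M[:3,3]
    r=cv2.Rodrigues(np.array(c["rvec"],float))[0]; t=np.array(c["tvec"],float).ravel()
    return K(c),r.T,-r.T@t
def cast(P,uv,z):
    k,r,t=P; uv=np.atleast_2d(uv).astype(float)
    d=np.c_[uv,np.ones(len(uv))]@np.linalg.inv(k).T@r.T
    return t+d*((z-t[2])/d[:,2])[:,None]
def cloud(P,dep):
    k,r,t=P; v,u=np.mgrid[:420,:560]
    return (np.stack([u,v,np.ones_like(u)],-1)@np.linalg.inv(k).T*dep[...,None])@r.T+t
def shot(name):
    P=pose(name); im,d=camera(name); return P,im,d
E
python3 - <<'E'
from h import *
o=telemetry.get_obs(); print(o)
for n in("top","side","wrist"):
    P,im,d=shot(n); cv2.imwrite(f"pics/{n}0.png",im[...,::-1]); np.savez(f"{n}0.npz",im=im,d=d); print(n,P[2],P[1][:,2],calibration(n), (d>0).mean())
E
```

```text
pics
{'time': 0.0, 'q': array([6.94426177e+01, 5.01089744e+00, 1.00359758e+01, 9.51009558e+01,
       3.66578404e-04, 8.99994929e+01]), 'qd': array([-0.14257871, -0.04409569, -0.03199266,  0.04694837,  0.01290575,
        0.04381113]), 'joint_efforts': array([-7.81910585e-04, -5.20398045e+01,  4.64794779e+01,  1.66427088e-02,
        5.73769921e-05,  2.73042235e-05]), 'ee_pos': array([0.19305607, 0.5147845 , 0.24959864]), 'tcp_rot': array([-1.79924123e+02, -3.67249642e-04,  1.59443124e+02]), 'wrist_force': array([-0.4764561 ,  0.10710526, -0.16733868]), 'torque': array([-0.0072236 ,  0.00905421, -0.00634767]), 'grasp_force': 0.0, 'opening': 0.08554317337909537}
top [ 0.23909098 -0.07764235  1.22665189] [ 0.19685036 -0.00227613 -0.9804309 ] {'vertical_fov': 53.03262496121275, 'cx': 283.5440559121906, 'cy': 211.00331687361117, 'rvec': array([ 2.09811457, -2.13658971,  0.21100345]), 'tvec': array([-0.07172046,  0.47724404,  1.15540556])} 0.9960076530612245
side [ 0.17559073 -0.83141835  0.94568263] [ 0.24211392  0.63063151 -0.73734981] {'vertical_fov': 52.13806875270776, 'cx': 282.0223012968654, 'cy': 219.00654268766803, 'rvec': array([ 2.36454235, -0.44800376,  0.1668998 ]), 'tvec': array([-0.46100908,  0.11656449,  1.17910456])} 0.9957738095238096
wrist [0.12143012 0.54034594 0.37375313] [ 0.27647388 -0.10373735 -0.95540607] {'vertical_fov': 68.39300777127823, 'cx': 279.96840700073557, 'cy': 209.0792465356123, 'hand_eye': array([[-7.73672006e-05, -9.55398841e-01, -2.95318556e-01,
         7.60409615e-02],
       [ 9.99999315e-01, -4.18801956e-04,  1.09290713e-03,
        -1.39000036e-03],
       [-1.16784220e-03, -2.95318269e-01,  9.55398219e-01,
        -1.24093276e-01],
       [ 0.00000000e+00,  0.00000000e+00,  0.00000000e+00,
         1.00000000e+00]])} 0.9957568027210885
```

View pics/top0.png

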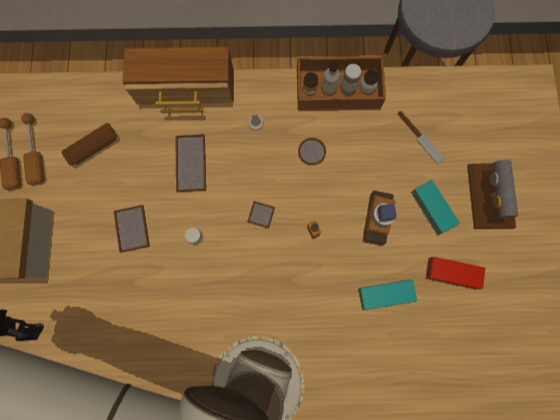

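View pics/side0.png

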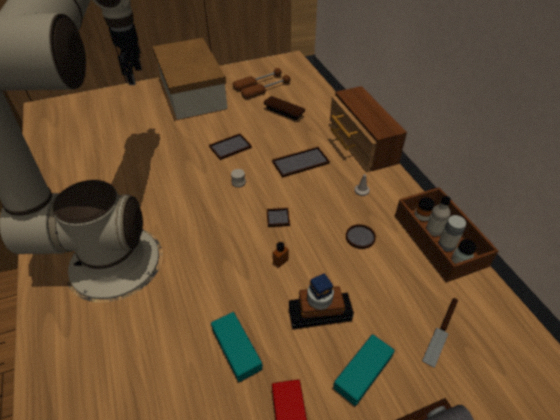

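The top view shows the pile at (381,216): the ring box on top at (387,212), then the tin, the wood box and the black case. The trays are small (261,214), round (312,152), medium (131,229) and long (191,163). The perfume is at (314,229) and the jar at (193,236). Only the top piece could be confused: the turquoise (437,207), (388,295) and red (457,272) cases are look-alikes and I'll leave them alone. The dark blue box in the pile at (387,212) is the one to take.

```bash
cat > m0.py <<'E'
from h import *
a=np.load("top0.npz"); im,d=a["im"],a["d"]; P=pose("top"); C=cloud(P,d)
print("table z",np.median(C[240:280,100:160,2]), np.median(C[250:270,280:340,2]))
def rect(win,lo,hi,name):
    u0,u1,v0,v1=win; c=C[v0:v1,u0:u1].reshape(-1,3); m=(c[:,2]>lo)&(c[:,2]<hi); c=c[m]
    if len(c)<5: print(name,"few",len(c)); return
    (x,y),(w,h),t=cv2.minAreaRect((c[:,:2]*1000).astype(np.float32))
    if w<h: w,h,t=h,w,t+90
    print(name,"c",round(x,1),round(y,1),"size",round(w,1),round(h,1),"ang long",round(t,1),"n",len(c),"z",np.round(np.percentile(c[:,2]*1000,[5,50,95]),1))
b=im.astype(int)
rect((360,402,185,250),.135,.2,"ring"); rect((360,402,185,250),.098,.12,"tin"); rect((360,402,185,250),.066,.085,"watch"); rect((355,405,180,255),.03,.05,"case")
rect((300,330,215,240),.02,.09,"perf"); rect((180,206,222,250),.025,.06,"jar")
# trays: dark pixels on rim/inside, cast at z=.012
g=b.sum(2); 
for n,w in dict(small=(240,282,194,236),round=(292,332,130,172),medium=(108,156,198,258),long=(168,214,126,198)).items():
    s=b[w[2]:w[3],w[0]:w[1]]; m=((s[...,0]-s[...,2])<35)|(s.sum(2)<170)
    m=m.astype(np.uint8); nl,L,st,_=cv2.connectedComponentsWithStats(m); L=(L==1+np.argmax(st[1:,4])).astype(np.uint8)
    cs=max(cv2.findContours(L,0,cv2.CHAIN_APPROX_NONE)[0],key=cv2.contourArea).reshape(-1,2)+[w[0],w[2]]
    p=cast(P,cs,.008)[:,:2]*1000; r=cv2.minAreaRect(p.astype(np.float32)); print(n,np.round(r[0],1),np.round(r[1],1),round(r[2],1), np.round(cv2.minEnclosingCircle(p.astype(np.float32))[0],1))
    z=C[w[2]:w[3],w[0]:w[1],2][L>0]; print("  z",np.round(np.percentile(z*1000,[5,50,95]),1))
E
python3 m0.py
python3 - <<'E'
import cv2,numpy as np
a=cv2.imread("pics/top0.png"); s=cv2.imread("pics/side0.png")
x=cv2.resize(a[180:255,350:420],None,fx=5.6,fy=5.6,interpolation=2)
y=cv2.resize(s[265:335,280:365],None,fx=4.5,fy=4.5,interpolation=2)
h=max(x.shape[0],y.shape[0]); o=np.zeros((h,x.shape[1]+y.shape[1],3),np.uint8); o[:x.shape[0],:x.shape[1]]=x; o[:y.shape[0],x.shape[1]:]=y
cv2.imwrite("pics/crop1.png",o); print(o.shape)
E
```

```text
table z 0.0008769395805705571 -9.599551253158811e-05
ring c 449.9 -352.8 size 41.2 40.3 ang long 95.0 n 243 z [139.  145.2 148.6]
tin c 448.4 -346.3 size 59.7 45.5 ang long 17.1 n 148 z [100.5 109.8 116.5]
watch c 455.4 -352.3 size 100.9 60.7 ang long 165.4 n 370 z [69.9 75.7 79.8]
case c 455.4 -352.3 size 149.8 62.9 ang long 167.5 n 367 z [33.9 39.6 45.4]
perf c 422.9 -165.1 size 39.3 25.7 ang long 23.5 n 151 z [28.2 50.3 76. ]
jar c 412.2 180.8 size 42.6 39.7 ang long 44.0 n 193 z [34.9 42.1 46.1]
small [474.7 -13.7] [62.  59.4] 70.2 [474.7 -13.7]
  z [0.3 4.4 9.6]
round [ 669.  -169.9] [81.  76.8] 6.3 [ 668.2 -168.3]
  z [ 0.7  4.8 12.8]
medium [440.5 366.7] [122.8  85.5] 11.4 [440.7 367.2]
  z [ 1.   5.2 11.9]
long [638.4 196.9] [175.4  84.1] 1.8 [638.4 197.9]
  z [ 0.9  5.  12.2]
(420, 774, 3)
```

View pics/crop1.png

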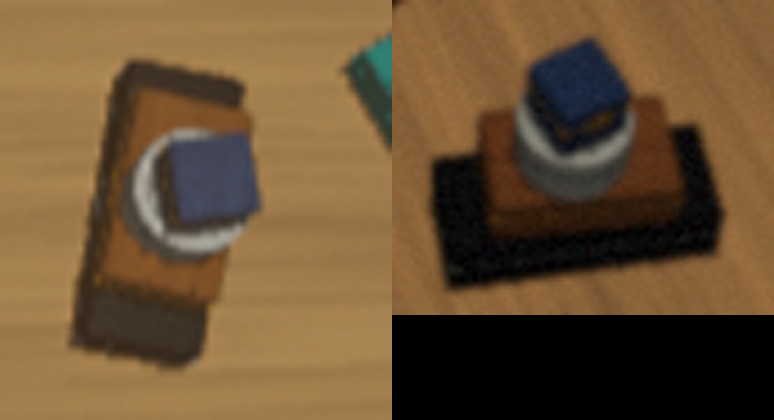

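The crop confirms the stack: dark blue box on a metal tin, on the wood box, on the black case. Next I'll move above the pile for a closer look.

Emit:
play_rows:
  increments:
    - [[-545, -722, -50], [0, 0, 64], 0]
    - [[-545, -722, -50], [0, 0, 64], 0]
    - [[-545, -722, -50], [0, 0, 64], 0]
    - [[-545, -722, -50], [0, 0, 64], 0]
    - [[-545, -722, -50], [0, 0, 64], 0]
    - [[-545, -722, -50], [0, 0, 64], 0]
    - [[-545, -722, -50], [0, 0, 64], 0]
    - [[-545, -722, -50], [0, 0, 64], 0]
    - [[-545, -722, -50], [0, 0, 64], 0]
    - [[-545, -722, -50], [0, 0, 64], 0]
    - [[-545, -722, -50], [0, 0, 64], 0]
    - [[-545, -722, -50], [0, 0, 64], 0]
    - [[-545, -722, -50], [0, 0, 64], 0]
    - [[-545, -722, -50], [0, 0, 64], 0]
    - [[-545, -722, -50], [0, 0, 64], 0]
    - [[-545, -722, -50], [0, 0, 64], 0]
    - [[-545, -722, -50], [0, 0, 64], 0]
    - [[-545, -722, -50], [0, 0, 64], 0]
    - [[-545, -722, -50], [0, 0, 64], 0]
    - [[-545, -722, -50], [0, 0, 64], 0]
  grip_force: 50

```text
time: 2.15
ee_pos: [0.4498, -0.3536, 0.2988]
tcp_rot: [-179.9, -0.1, 95.3]
wrist_force: [-0.2, 0.6, 0.6]
opening: 0.0854
grasp_force: 0.0
```

```bash
cat >> h.py <<'E'
def go(x,y,z,yaw):
    "target in mm/deg, tool down -> shift, turn in tool axes (commanded pose ~ measured)"
    o=telemetry.get_obs(); r=R.from_euler("xyz",o["tcp_rot"],degrees=True); t=R.from_euler("xyz",[180,0,yaw],degrees=True)
    print("go",np.round(r.inv().apply(np.array([x,y,z])-o["ee_pos"]*1000),1),np.round((r.inv()*t).as_rotvec(degrees=True),1), "now",np.round(o["ee_pos"]*1000,1),np.round(o["tcp_rot"],1),np.round(o["wrist_force"],1),round(o["opening"],4))
def layer(c,lo,hi,n):
    c=c[(c[:,2]>lo)&(c[:,2]<hi)]
    if len(c)<5: print(n,"few"); return
    (x,y),(w,h),t=cv2.minAreaRect((c[:,:2]*1000).astype(np.float32))
    if w<h: w,h,t=h,w,t+90
    print(n,"c",round(x,1),round(y,1),"size",round(w,1),round(h,1),"ang",round(t,1),"n",len(c),"z",np.round(np.percentile(c[:,2]*1000,[5,50,95]),1),"med",np.round(np.median(c[:,:2],0)*1000,1))
E
python3 - <<'E'
from h import *
o=telemetry.get_obs(); print(o["time"],o["ee_pos"],o["tcp_rot"],o["q"])
P,im,d=shot("wrist"); cv2.imwrite("pics/w1.png",im[...,::-1]); np.savez("w1.npz",im=im,d=d)
C=cloud(P,d).reshape(-1,3); C=C[(abs(C[:,0]-.45)<.12)&(abs(C[:,1]+.353)<.12)]
for n,l,h in(("ring",.138,.155),("tin",.106,.116),("watch",.071,.081),("case",.035,.045)): layer(C,l,h,n)
E
```

```text
2.15 [ 0.44982231 -0.3535552   0.29878459] [-1.79889897e+02 -1.06532826e-01  9.53325830e+01] [-3.81676337e+01  9.73228900e+00  2.08007979e+01  1.01221707e+02
  1.48585782e-03  4.64996790e+01]
ring c 449.4 -355.3 size 40.0 39.0 ang 5.6 n 1756 z [143.1 146.3 147.4] med [ 449.4 -353.9]
tin c 449.3 -349.5 size 58.6 48.3 ang 3.7 n 756 z [109.  110.5 111.7] med [ 447.1 -337.4]
watch c 454.3 -355.2 size 99.7 60.3 ang 165.3 n 2029 z [73.8 76.3 77.7] med [ 473.9 -346.5]
case c 463.5 -393.7 size 183.8 130.9 ang 167.3 n 1695 z [37.4 40.3 41.8] med [ 406.2 -352.2]
```

View pics/w1.png

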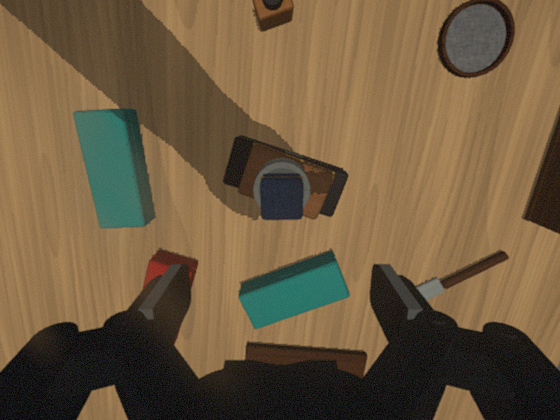

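The wrist view shows the ring box at (282,196) on the tin, clear of its neighbours. Measured sizes and heights match the description, so I'll descend and grip.

Emit:
play_rows:
  increments:
    - [[0, 0, 30], [0, 0, 0], 0]
    - [[0, 0, 70], [0, 0, 0], 0]
    - [[0, 0, 110], [0, 0, 0], 0]
    - [[0, 0, 140], [0, 0, 0], 0]
    - [[0, 0, 155], [0, 0, 0], 0]
    - [[0, 0, 160], [0, 0, 0], 0]
    - [[0, 0, 160], [0, 0, 0], 0]
    - [[0, 0, 160], [0, 0, 0], 1]
    - [[0, 0, 160], [0, 0, 0], 1]
    - [[0, 0, 160], [0, 0, 0], 1]
    - [[0, 0, 160], [0, 0, 0], 1]
    - [[0, 0, 160], [0, 0, 0], 1]
    - [[0, 0, 160], [0, 0, 0], 1]
    - [[0, 0, 160], [0, 0, 0], 1]
    - [[0, 0, 160], [0, 0, 0], 1]
    - [[0, 0, 160], [0, 0, 0], 1]
  grip_force: 40

```text
time: 3.8
ee_pos: [0.4502, -0.3528, 0.1414]
tcp_rot: [179.9, 0.1, 95.4]
wrist_force: [0.4, -0.2, 6.3]
opening: 0.0393
grasp_force: 41.4
```

Emit:
play_rows:
  increments:
    - [[0, 0, -10], [0, 0, 0], 1]
    - [[0, 0, -30], [0, 0, 0], 1]
    - [[0, 0, -60], [0, 0, 0], 1]
    - [[0, 0, -90], [0, 0, 0], 1]
    - [[0, 0, -110], [0, 0, 0], 1]
    - [[0, 0, -120], [0, 0, 0], 1]
    - [[0, 0, -120], [0, 0, 0], 1]

```text
time: 4.5
ee_pos: [0.4502, -0.3527, 0.2616]
tcp_rot: [179.9, 0.1, 95.4]
wrist_force: [-0.6, -0.4, -0.6]
opening: 0.0394
grasp_force: 40.6
```

Run:
```python
from h import *
go(474.7,-13.7,258,70.2)
P,im,d=shot("top"); C=cloud(P,d).reshape(-1,3); C=C[(abs(C[:,0]-.45)<.12)&(abs(C[:,1]+.353)<.12)]
layer(C,.135,.155,"oldring"); layer(C,.1,.12,"tin")
```

```text
go [335.2  56.5   3.2] [ 0.1  0.1 25.2] now [ 450.2 -352.7  261.6] [1.799e+02 1.000e-01 9.540e+01] [-0.6 -0.4 -0.6] 0.0394
oldring few
tin few
```

Emit:
play_rows:
  increments:
    - [[40, 10, 0], [0, 0, 4], 1]
    - [[85, 20, 0], [0, 0, 10], 1]
    - [[130, 30, 0], [0, 0, 16], 1]
    - [[175, 40, 0], [0, 0, 20], 1]
    - [[220, 50, 0], [0, 0, 25], 1]
    - [[255, 56, 0], [0, 0, 25], 1]
    - [[270, 56, 0], [0, 0, 25], 1]
    - [[275, 56, 0], [0, 0, 25], 1]
    - [[275, 56, 0], [0, 0, 25], 1]
    - [[275, 56, 0], [0, 0, 25], 1]

```text
time: 5.55
ee_pos: [0.4795, -0.0744, 0.2599]
tcp_rot: [-180.0, 0.0, 70.4]
wrist_force: [0.2, -0.4, -0.8]
opening: 0.0392
grasp_force: 40.6
```

```bash
cat > tray.py <<'E'
from h import *
import sys
def tray(cx,cy,half,name,shape):
    P,im,d=shot("wrist"); cv2.imwrite(f"pics/{name}.png",im[...,::-1])
    go(cx,cy,258,0)
    C=cloud(P,d); b=im.astype(int)
    hsv=cv2.cvtColor(im,cv2.COLOR_RGB2HSV)
    near=(abs(C[...,0]*1000-cx)<half)&(abs(C[...,1]*1000-cy)<half)&(C[...,2]<.02)&(C[...,2]>-.01)
    # grey lining: low saturation
    m=(near&(hsv[...,1]<70)).astype(np.uint8); m=cv2.morphologyEx(m,cv2.MORPH_OPEN,np.ones((3,3)))
    n,L,st,_=cv2.connectedComponentsWithStats(m); i=1+np.argmax(st[1:,4]); L=(L==i).astype(np.uint8)
    cs=np.concatenate(cv2.findContours(L,0,1)[0]).reshape(-1,2); pc=cast(P,cs,.004)[:,:2]*1000
    r=cv2.minAreaRect(pc.astype(np.float32)); print("lining",np.round(r[0],1),np.round(r[1],1),round(r[2],1),"circ",cv2.minEnclosingCircle(pc.astype(np.float32)),"px",cs.min(0),cs.max(0))
    rim=C[near&(C[...,2]>.009)]; r=cv2.minAreaRect((rim[:,:2]*1000).astype(np.float32)) if len(rim)>5 else None; print("rim",r,"n",len(rim))
E
python3 -c "
from tray import *
tray(474.7,-13.7,50,'w_small',0)"
```

```text
go [ 55.7 -25.    2. ] [-0.   0.  70.4] now [479.5 -74.5 260. ] [-180.     0.    70.4] [ 0.1  0.5 -0.5] 0.0395
lining [473.7 -15. ] [56.6 56.8] 72.8 circ ((473.4789123535156, -15.207444190979004), 39.50739669799805) px [234 106] [283 156]
rim ((473.0792236328125, -15.280006408691406), (66.14445495605469, 66.19078826904297), 72.73089599609375) n 939
```

View pics/w_small.png

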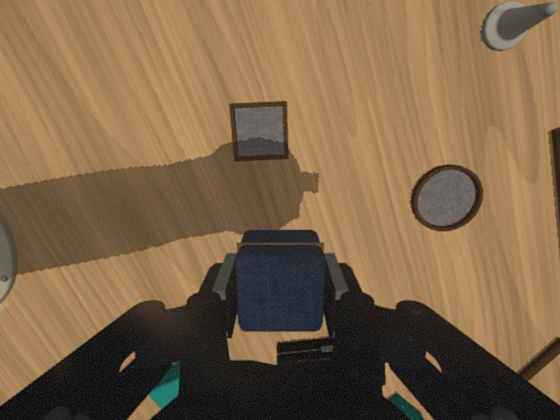

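The tray lining at (258,130) measures 56.6 mm, with its centre at (473.4, -15.2) and yaw 72.7. The ring box is held square. Placing it now.

```bash
python3 -c "
from h import *
go(473.8,-14,36,72.7)"
```

```text
go [ 55.2 -25.7 224. ] [-0.   0.  -2.3] now [479.5 -74.5 260. ] [-180.     0.    70.4] [ 0.1  0.5 -0.5] 0.0395
```

Emit:
play_rows:
  increments:
    - [[30, -13, 20], [0, 0, -2.3], 1]
    - [[55, -25.5, 50], [0, 0, -2.3], 1]
    - [[55, -25.5, 90], [0, 0, -2.3], 1]
    - [[55, -25.5, 130], [0, 0, -2.3], 1]
    - [[55, -25.5, 165], [0, 0, -2.3], 1]
    - [[55, -25.5, 190], [0, 0, -2.3], 1]
    - [[55, -25.5, 205], [0, 0, -2.3], 1]
    - [[55, -25.5, 214], [0, 0, -2.3], 1]
    - [[55, -25.5, 219], [0, 0, -2.3], 1]
    - [[55, -25.5, 222], [0, 0, -2.3], 1]
    - [[55, -25.5, 224], [0, 0, -2.3], 1]
    - [[55, -25.5, 224], [0, 0, -2.3], 1]
    - [[55, -25.5, 224], [0, 0, -2.3], 1]

```text
time: 6.9
ee_pos: [0.4743, -0.0129, 0.0368]
tcp_rot: [180.0, -0.0, 72.8]
wrist_force: [-0.5, 0.2, -0.5]
opening: 0.0397
grasp_force: 40.6
```

Emit:
play_rows:
  increments:
    - [[0, 0, 1], [0, 0, 0], 1]
    - [[0, 0, 2], [0, 0, 0], 1]
    - [[0, 0, 3], [0, 0, 0], 1]
    - [[0, 0, 3], [0, 0, 0], 1]

```text
time: 7.3
ee_pos: [0.4743, -0.0129, 0.0353]
tcp_rot: [179.9, -0.0, 72.7]
wrist_force: [-7.3, 0.3, 17.2]
opening: 0.0394
grasp_force: 42.8
```

Contact with the floor. Release and lift.

Emit:
play_rows:
  increments:
    - [[0, 0, -1], [0, 0, 0], 0.7]
    - [[0, 0, -1], [0, 0, 0], 0.3]
    - [[0, 0, -1], [0, 0, 0], 0]
    - [[0, 0, -1], [0, 0, 0], 0]
    - [[0, 0, -1], [0, 0, 0], 0]
    - [[0, 0, -10], [0, 0, 0], 0]
    - [[0, 0, -30], [0, 0, 0], 0]
    - [[0, 0, -60], [0, 0, 0], 0]
    - [[0, 0, -100], [0, 0, 0], 0]
    - [[0, 0, -140], [0, 0, 0], 0]
    - [[0, 0, -180], [0, 0, 0], 0]
    - [[0, 0, -210], [0, 0, 0], 0]
    - [[0, 0, -210], [0, 0, 0], 0]

```text
time: 8.6
ee_pos: [0.4751, -0.013, 0.2483]
tcp_rot: [179.6, -0.1, 72.7]
wrist_force: [-0.6, -0.4, 0.1]
opening: 0.0854
grasp_force: 0.0
```

Run:
```python
from h import *
P,im,d=shot("wrist"); C=cloud(P,d).reshape(-1,3); C=C[(abs(C[:,0]-.473)<.05)&(abs(C[:,1]+.015)<.05)]
layer(C,.034,.05,"ring")
go(446,-342,245,95)
```

```text
ring c 472.1 -15.3 size 39.5 39.1 ang 162.7 n 1251 z [38.  40.3 41.6] med [472.4 -14.6]
go [-322.7   70.2    0.8] [  0.2  -0.  -22.3] now [474.7 -13.  245.8] [ 1.798e+02 -1.000e-01  7.270e+01] [ 1.7 -0.7 -0.5] 0.0855
```

The ring box is flat in its tray: top at 40 mm, 1.5 mm off centre. Back to the pile for the tin.

Emit:
play_rows:
  increments:
    - [[-40, 9, 0], [0, 0, -4], 0]
    - [[-85, 18, 0], [0, 0, -10], 0]
    - [[-130, 28, 0], [0, 0, -16], 0]
    - [[-175, 38, 0], [0, 0, -22], 0]
    - [[-220, 48, 0], [0, 0, -22], 0]
    - [[-265, 58, 0], [0, 0, -22], 0]
    - [[-300, 66, 0], [0, 0, -22], 0]
    - [[-318, 70, 0], [0, 0, -22], 0]
    - [[-322, 70, 0], [0, 0, -22], 0]
    - [[-322, 70, 0], [0, 0, -22], 0]

```text
time: 9.65
ee_pos: [0.445, -0.341, 0.2427]
tcp_rot: [-179.9, -0.1, 94.7]
wrist_force: [-0.5, -0.1, -0.9]
opening: 0.0854
grasp_force: 0.0
```

```bash
cat > pile.py <<'E'
from h import *
def pile(tops,nm):
    P,im,d=shot("wrist"); cv2.imwrite(f"pics/{nm}.png",im[...,::-1]); C=cloud(P,d).reshape(-1,3); C=C[(abs(C[:,0]-.452)<.09)&(abs(C[:,1]+.35)<.075)]
    for n,z in tops: layer(C,z-.004,z+.004,n)
E
python3 - <<'E'
from pile import *
pile((("ring",.146),("tin",.11),("watch",.076),("case",.04)),"p2")
go(449,-348,138,95)
E
```

```text
ring few
tin c 449.4 -354.7 size 58.6 58.5 ang 4.8 n 3412 z [109.3 110.5 111.6] med [ 449.4 -353.6]
watch c 454.4 -355.0 size 100.1 59.9 ang 165.2 n 2652 z [74.  76.3 77.5] med [ 469.5 -345.5]
case c 454.6 -356.1 size 149.9 62.2 ang 167.2 n 2019 z [37.7 40.3 41.5] med [ 402.7 -348.1]
go [ -8.    3.1 105. ] [-0.  -0.  -0.2] now [ 445.3 -340.4  243. ] [-180.    -0.    94.8] [-0.3  0.4 -0.1] 0.0856
```

View pics/p2.png

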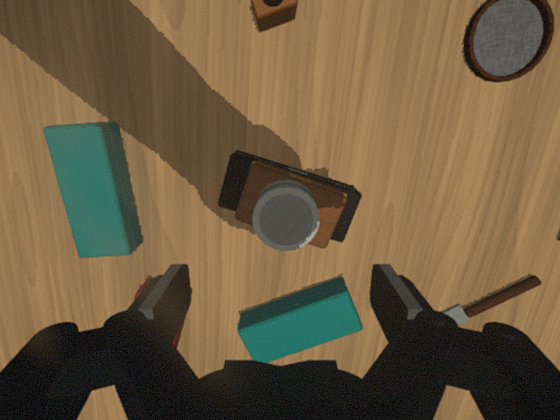

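The tin at (286,216) is round, 58.5 mm, centred at (449.4, -354). Descend and grip.

Emit:
play_rows:
  increments:
    - [[-13.5, 3, 20], [0, 0, 0], 0]
    - [[-13.5, 3, 60], [0, 0, 0], 0]
    - [[-13.5, 3, 95], [0, 0, 0], 0]
    - [[-13.5, 3, 120], [0, 0, 0], 0]
    - [[-13.5, 3, 133], [0, 0, 0], 0]
    - [[-13.5, 3, 137], [0, 0, 0], 0]
    - [[-13.5, 3, 137], [0, 0, 0], 0]
    - [[-13.5, 3, 137], [0, 0, 0], 1]
    - [[-13.5, 3, 137], [0, 0, 0], 1]
    - [[-13.5, 3, 137], [0, 0, 0], 1]
    - [[-13.5, 3, 137], [0, 0, 0], 1]
    - [[-13.5, 3, 137], [0, 0, 0], 1]
    - [[-13.5, 3, 137], [0, 0, 0], 1]
  grip_force: 40

```text
time: 11.0
ee_pos: [0.45, -0.3549, 0.1081]
tcp_rot: [179.9, 0.1, 94.7]
wrist_force: [0.4, 0.9, 5.9]
opening: 0.0588
grasp_force: 42.7
```

Emit:
play_rows:
  increments:
    - [[0, 0, -10], [0, 0, 0], 1]
    - [[0, 0, -30], [0, 0, 0], 1]
    - [[0, 0, -60], [0, 0, 0], 1]
    - [[0, 0, -90], [0, 0, 0], 1]
    - [[0, 0, -110], [0, 0, 0], 1]
    - [[0, 0, -120], [0, 0, 0], 1]
    - [[0, 0, -120], [0, 0, 0], 1]

```text
time: 11.7
ee_pos: [0.4497, -0.3548, 0.2278]
tcp_rot: [179.9, 0.1, 94.7]
wrist_force: [0.7, 0.1, -1.8]
opening: 0.0586
grasp_force: 43.6
```

Run:
```python
from h import *
go(668,-228,240,95)
P,im,d=shot("top"); C=cloud(P,d).reshape(-1,3); C=C[(abs(C[:,0]-.452)<.09)&(abs(C[:,1]+.35)<.075)]
layer(C,.07,.08,"watch");layer(C,.105,.115,"tinstill")
```

```text
go [108.3 228.  -12. ] [ 0.1  0.1 -0.3] now [ 449.7 -354.8  227.8] [1.799e+02 1.000e-01 9.470e+01] [ 0.7  0.1 -1.8] 0.0586
watch c 489.0 -336.1 size 56.1 24.2 ang 136.3 n 106 z [71.8 75.3 78.7] med [ 491.3 -339.9]
tinstill few
```

Emit:
play_rows:
  increments:
    - [[18, 38, 0], [0, 0, 0], 1]
    - [[36, 76, -4], [0, 0, 0], 1]
    - [[54, 114, -8], [0, 0, 0], 1]
    - [[72, 152, -12], [0, 0, 0], 1]
    - [[90, 190, -12], [0, 0, 0], 1]
    - [[102, 215, -12], [0, 0, 0], 1]
    - [[108, 226, -12], [0, 0, 0], 1]
    - [[108, 228, -12], [0, 0, 0], 1]
    - [[108, 228, -12], [0, 0, 0], 1]
    - [[108, 228, -12], [0, 0, 0], 1]

```text
time: 12.75
ee_pos: [0.6669, -0.2287, 0.2379]
tcp_rot: [-179.9, -0.0, 94.7]
wrist_force: [-0.7, -0.5, -1.3]
opening: 0.0588
grasp_force: 43.9
```

```bash
python3 -c "
from tray import *
tray(668.2,-169,50,'w_round',0)
go(668.2,-169,37,95)"
```

```text
go [ 59.5   6.2 -19.7] [-0.   0.  94.7] now [ 666.9 -228.8  238.3] [-180.     0.    94.7] [ 0.7 -0.  -2.5] 0.0584
lining [ 667.1 -170.8] [73.4 72.9] 4.7 circ ((667.0977783203125, -171.27218627929688), 37.5211181640625) px [253  95] [318 162]
rim ((666.2384033203125, -171.5416259765625), (84.16202545166016, 85.45559692382812), 7.440067768096924) n 1111
go [ 59.5   6.3 201.3] [-0.   0.  -0.3] now [ 666.9 -228.8  238.3] [-180.     0.    94.7] [ 0.7 -0.  -2.5] 0.0584
```

View pics/w_round.png

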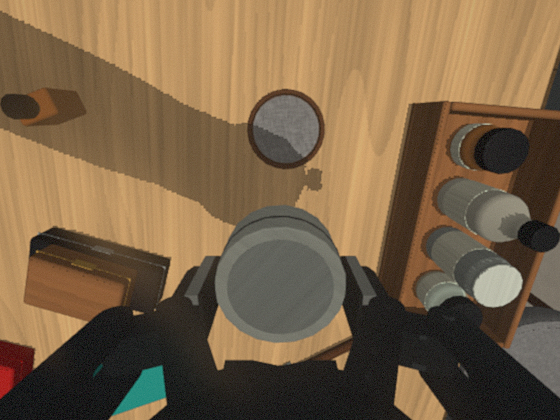

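The round tray at (286,128) is centred at (667, -171), and the tin is held level. Lowering it.

Emit:
play_rows:
  increments:
    - [[30, 3, 20], [0, 0, 0], 1]
    - [[57, 5, 50], [0, 0, 0], 1]
    - [[57, 5, 90], [0, 0, 0], 1]
    - [[57, 5, 125], [0, 0, 0], 1]
    - [[57, 5, 155], [0, 0, 0], 1]
    - [[57, 5, 175], [0, 0, 0], 1]
    - [[57, 5, 188], [0, 0, 0], 1]
    - [[57, 5, 195], [0, 0, 0], 1]
    - [[57, 5, 198], [0, 0, 0], 1]
    - [[57, 5, 200], [0, 0, 0], 1]
    - [[57, 5, 202], [0, 0, 0], 1]
    - [[57, 5, 203], [0, 0, 0], 1]
    - [[57, 5, 203], [0, 0, 0], 1]

```text
time: 14.1
ee_pos: [0.6683, -0.1709, 0.0362]
tcp_rot: [179.9, 0.0, 94.7]
wrist_force: [-0.4, 0.7, 1.4]
opening: 0.0585
grasp_force: 44.3
```

Emit:
play_rows:
  increments:
    - [[0, 0, 1], [0, 0, 0], 1]
    - [[0, 0, 1], [0, 0, 0], 1]

```text
time: 14.3
ee_pos: [0.6683, -0.1709, 0.0362]
tcp_rot: [179.9, 0.0, 94.7]
wrist_force: [-2.7, 1.2, 9.1]
opening: 0.0587
grasp_force: 44.9
```

Emit:
play_rows:
  increments:
    - [[0, 0, 0], [0, 0, 0], 0.7]
    - [[0, 0, 0], [0, 0, 0], 0.3]
    - [[0, 0, 0], [0, 0, 0], 0]
    - [[0, 0, 0], [0, 0, 0], 0]
    - [[0, 0, 0], [0, 0, 0], 0]
    - [[0, 0, -10], [0, 0, 0], 0]
    - [[0, 0, -30], [0, 0, 0], 0]
    - [[0, 0, -60], [0, 0, 0], 0]
    - [[0, 0, -100], [0, 0, 0], 0]
    - [[0, 0, -140], [0, 0, 0], 0]
    - [[0, 0, -170], [0, 0, 0], 0]
    - [[0, 0, -190], [0, 0, 0], 0]
    - [[0, 0, -190], [0, 0, 0], 0]

```text
time: 15.6
ee_pos: [0.6688, -0.171, 0.2288]
tcp_rot: [179.7, 0.1, 94.7]
wrist_force: [0.7, 0.5, 0.6]
opening: 0.0852
grasp_force: 0.0
```

Run:
```python
from h import *
P,im,d=shot("wrist"); C=cloud(P,d).reshape(-1,3); C=C[(abs(C[:,0]-.667)<.05)&(abs(C[:,1]+.171)<.05)]
layer(C,.032,.05,"tin")
go(454.5,-354,225,165.2)
```

```text
tin c 666.7 -171.4 size 59.4 58.6 ang 96.5 n 2488 z [37.3 38.6 39.8] med [ 666.7 -170.1]
go [-164.8 -228.4    0.8] [  0.1   0.2 -70.5] now [ 668.5 -170.9  226.3] [1.798e+02 1.000e-01 9.470e+01] [ 0.8 -0.5 -0.4] 0.085
```

The tin is flat: top at 38.6 mm, centred. Next the watch box.

Emit:
play_rows:
  increments:
    - [[-25, -35, 0], [0, 0, -8], 0]
    - [[-52, -70, 0], [0, 0, -16], 0]
    - [[-80, -110, 0], [0, 0, -24], 0]
    - [[-108, -148, 0], [0, 0, -32], 0]
    - [[-135, -185, 0], [0, 0, -40], 0]
    - [[-155, -214, 0], [0, 0, -48], 0]
    - [[-165, -228, 0], [0, 0, -56], 0]
    - [[-165, -228, 0], [0, 0, -64], 0]
    - [[-165, -228, 0], [0, 0, -70.5], 0]
    - [[-165, -228, 0], [0, 0, -70.5], 0]
    - [[-165, -228, 0], [0, 0, -70.5], 0]

```text
time: 16.75
ee_pos: [0.4541, -0.3538, 0.2234]
tcp_rot: [180.0, -0.1, 165.1]
wrist_force: [0.9, -1.2, -0.5]
opening: 0.0852
grasp_force: 0.0
```

Run:
```python
from pile import *
pile((("watch",.076),("case",.04)),"p3")
go(454.5,-354,72,165.2)
```

```text
watch c 454.9 -355.4 size 99.3 60.0 ang 165.0 n 6780 z [74.8 76.4 77.5] med [ 450.6 -354.5]
case c 455.0 -356.7 size 149.4 61.7 ang 167.4 n 2049 z [38.4 40.4 41.7] med [ 396.9 -348.1]
go [ -0.4  -0.2 151.6] [ 0.  -0.1 -0.1] now [ 454.3 -353.8  223.6] [ 1.800e+02 -1.000e-01  1.651e+02] [-0.2 -0.2  0.1] 0.0854
```

View pics/p3.png

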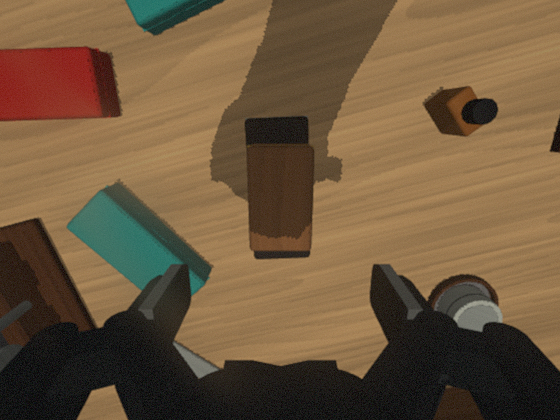

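The watch box at (281,195) is aligned with the tool. Gripping it.

Emit:
play_rows:
  increments:
    - [[-0.5, -1, 30], [0, 0, 0], 0]
    - [[-0.5, -1, 70], [0, 0, 0], 0]
    - [[-0.5, -1, 110], [0, 0, 0], 0]
    - [[-0.5, -1, 135], [0, 0, 0], 0]
    - [[-0.5, -1, 149], [0, 0, 0], 0]
    - [[-0.5, -1, 153], [0, 0, 0], 0]
    - [[-0.5, -1, 153], [0, 0, 0], 0]
    - [[-0.5, -1, 153], [0, 0, 0], 1]
    - [[-0.5, -1, 153], [0, 0, 0], 1]
    - [[-0.5, -1, 153], [0, 0, 0], 1]
    - [[-0.5, -1, 153], [0, 0, 0], 1]
    - [[-0.5, -1, 153], [0, 0, 0], 1]
    - [[-0.5, -1, 153], [0, 0, 0], 1]
  grip_force: 60

```text
time: 18.1
ee_pos: [0.4554, -0.3557, 0.0732]
tcp_rot: [-179.9, 0.2, 165.2]
wrist_force: [0.3, 0.5, 6.2]
opening: 0.0585
grasp_force: 66.4
```

Emit:
play_rows:
  increments:
    - [[0, 0, -8], [0, 0, 0], 1]
    - [[0, 0, -25], [0, 0, 0], 1]
    - [[0, 0, -55], [0, 0, 0], 1]
    - [[0, 0, -90], [0, 0, 0], 1]
    - [[0, 0, -125], [0, 0, 0], 1]
    - [[0, 0, -150], [0, 0, 0], 1]
    - [[0, 0, -160], [0, 0, 0], 1]
    - [[0, 0, -160], [0, 0, 0], 1]

```text
time: 18.9
ee_pos: [0.455, -0.3555, 0.2326]
tcp_rot: [-179.9, 0.1, 165.2]
wrist_force: [-0.6, 0.1, -2.9]
opening: 0.0584
grasp_force: 65.4
```

Run:
```python
from h import *
go(505,380,235,191.4)
P,im,d=shot("top"); C=cloud(P,d).reshape(-1,3); C=C[(abs(C[:,0]-.452)<.09)&(abs(C[:,1]+.35)<.075)]
layer(C,.033,.047,"case")
```

```text
go [139.  723.9  -3.3] [ -0.1   0.1 -26.2] now [ 455.  -355.5  232.6] [-1.799e+02  1.000e-01  1.652e+02] [-0.6  0.1 -2.9] 0.0584
case c 498.1 -342.7 size 68.7 21.8 ang 166.6 n 108 z [35.  39.7 43.9] med [ 498.8 -339. ]
```

Emit:
play_rows:
  increments:
    - [[4, 22, 0], [0, 0, 0], 1]
    - [[10, 62, 0], [0, 0, -2], 1]
    - [[17, 104, 0], [0, 0, -4], 1]
    - [[24, 146, 0], [0, 0, -6], 1]
    - [[31, 188, 0], [0, 0, -8], 1]
    - [[38, 230, 0], [0, 0, -10], 1]
    - [[45, 272, 0], [0, 0, -12], 1]
    - [[52, 314, 0], [0, 0, -14], 1]
    - [[59, 356, 0], [0, 0, -16], 1]
    - [[66, 398, 0], [0, 0, -18], 1]
    - [[73, 440, 0], [0, 0, -20], 1]
    - [[80, 482, 0], [0, 0, -22], 1]
    - [[87, 524, 0], [0, 0, -24], 1]
    - [[94, 566, 0], [0, 0, -26], 1]
    - [[101, 608, 0], [0, 0, -26], 1]
    - [[107, 650, 0], [0, 0, -26], 1]
    - [[113, 690, 0], [0, 0, -26], 1]
    - [[119, 718, 0], [0, 0, -26], 1]
    - [[121, 732, 0], [0, 0, -26], 1]
    - [[121, 733, 0], [0, 0, -26], 1]

```text
time: 20.95
ee_pos: [0.5236, 0.386, 0.2281]
tcp_rot: [-179.9, -0.2, -168.6]
wrist_force: [-1.0, 0.0, -2.2]
opening: 0.0586
grasp_force: 65.4
```

```bash
python3 -c "
from tray import *
tray(440.5,367,75,'w_med',0)
go(440.5,367,38,191.4)"
```

```text
go [ 85.2  -1.3 -29. ] [   0.3   -0.2 -168.7] now [523.8 384.9 228.7] [-179.9   -0.2 -168.7] [-0.5 -0.2 -2.8] 0.0584
lining [438.8 366. ] [117.1  77.2] 11.3 circ ((438.77093505859375, 365.6380615234375), 68.90067291259766) px [241  43] [315 159]
rim ((439.2066345214844, 365.3919372558594), (125.98002624511719, 86.37838745117188), 11.244078636169434) n 2124
go [ 84.5  -0.9 191. ] [-0.1 -0.2 -0.1] now [523.8 384.9 228.7] [-179.9   -0.2 -168.7] [-0.5 -0.2 -2.8] 0.0584
```

View pics/w_med.png

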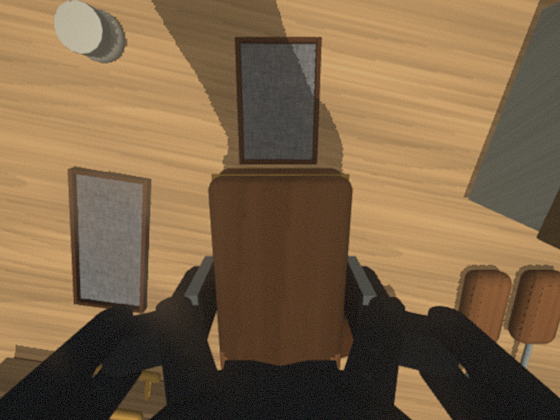

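The medium tray at (279,100) measures 117×77 mm, centre (439, 366), yaw 11.3. The box is held straight. Lowering it.

Emit:
play_rows:
  increments:
    - [[30, -1, 15], [0, 0, 0], 1]
    - [[65, -1.5, 35], [0, 0, 0], 1]
    - [[85.5, -1.8, 65], [0, 0, 0], 1]
    - [[85.5, -1.8, 100], [0, 0, 0], 1]
    - [[85.5, -1.8, 135], [0, 0, 0], 1]
    - [[85.5, -1.8, 160], [0, 0, 0], 1]
    - [[85.5, -1.8, 175], [0, 0, 0], 1]
    - [[85.5, -1.8, 183], [0, 0, 0], 1]
    - [[85.5, -1.8, 187], [0, 0, 0], 1]
    - [[85.5, -1.8, 189], [0, 0, 0], 1]
    - [[85.5, -1.8, 191], [0, 0, 0], 1]
    - [[85.5, -1.8, 191], [0, 0, 0], 1]

```text
time: 22.2
ee_pos: [0.4411, 0.3663, 0.0408]
tcp_rot: [180.0, 0.0, -168.8]
wrist_force: [0.8, -0.1, -2.2]
opening: 0.0587
grasp_force: 65.4
```

Emit:
play_rows:
  increments:
    - [[1, 0, 1], [0, 0, 0], 1]
    - [[1, 0, 2], [0, 0, 0], 1]
    - [[1, 0, 3], [0, 0, 0], 1]
    - [[1, 0, 4], [0, 0, 0], 1]
    - [[1, 0, 4], [0, 0, 0], 1]

```text
time: 22.7
ee_pos: [0.4398, 0.366, 0.0372]
tcp_rot: [180.0, 0.0, -168.7]
wrist_force: [-2.7, -1.7, 4.7]
opening: 0.0588
grasp_force: 66.3
```

Contact. Release.

Emit:
play_rows:
  increments:
    - [[0, 0, 0.5], [0, 0, 0], 1]
    - [[0, 0, 0], [0, 0, 0], 0.7]
    - [[0, 0, 0], [0, 0, 0], 0.3]
    - [[0, 0, 0], [0, 0, 0], 0]
    - [[0, 0, 0], [0, 0, 0], 0]
    - [[0, 0, 0], [0, 0, 0], 0]
    - [[0, 0, -10], [0, 0, 0], 0]
    - [[0, 0, -30], [0, 0, 0], 0]
    - [[0, 0, -60], [0, 0, 0], 0]
    - [[0, 0, -100], [0, 0, 0], 0]
    - [[0, 0, -140], [0, 0, 0], 0]
    - [[0, 0, -170], [0, 0, 0], 0]
    - [[0, 0, -190], [0, 0, 0], 0]
    - [[0, 0, -190], [0, 0, 0], 0]

```text
time: 24.1
ee_pos: [0.4406, 0.3665, 0.2304]
tcp_rot: [179.8, 0.3, -168.8]
wrist_force: [0.4, -0.4, -0.4]
opening: 0.0854
grasp_force: 0.0
```

Run:
```python
from h import *
P,im,d=shot("wrist"); C=cloud(P,d).reshape(-1,3); C=C[(abs(C[:,0]-.44)<.08)&(abs(C[:,1]-.366)<.065)]
layer(C,.032,.05,"watch")
go(455,-355,225,167.3)
```

```text
watch c 439.0 365.0 size 98.8 60.5 ang 11.2 n 5268 z [38.8 40.4 41.7] med [435.2 364.4]
go [ 126.1 -710.2    1.9] [ 0.1  0.1 23.9] now [440.3 366.2 228.2] [ 179.9    0.2 -168.8] [-0.   0.7 -0.7] 0.0856
```

The watch box is flat and centred. Back for the case.

Emit:
play_rows:
  increments:
    - [[126, -710, 0], [0, 0, 24], 0]
    - [[126, -710, 0], [0, 0, 24], 0]
    - [[126, -710, 0], [0, 0, 24], 0]
    - [[126, -710, 0], [0, 0, 24], 0]
    - [[126, -710, 0], [0, 0, 24], 0]
    - [[126, -710, 0], [0, 0, 24], 0]
    - [[126, -710, 0], [0, 0, 24], 0]
    - [[126, -710, 0], [0, 0, 24], 0]
    - [[126, -710, 0], [0, 0, 24], 0]
    - [[126, -710, 0], [0, 0, 24], 0]
    - [[126, -710, 0], [0, 0, 24], 0]
    - [[126, -710, 0], [0, 0, 24], 0]
    - [[126, -710, 0], [0, 0, 24], 0]
    - [[126, -710, 0], [0, 0, 24], 0]
    - [[126, -710, 0], [0, 0, 24], 0]
    - [[126, -710, 0], [0, 0, 24], 0]
    - [[126, -710, 0], [0, 0, 24], 0]
    - [[126, -710, 0], [0, 0, 24], 0]
    - [[126, -710, 0], [0, 0, 24], 0]

```text
time: 26.05
ee_pos: [0.4548, -0.354, 0.2265]
tcp_rot: [180.0, 0.0, 167.3]
wrist_force: [0.2, 0.5, -0.3]
opening: 0.0854
grasp_force: 0.0
```

Run:
```python
from pile import *
pile((("case",.04),),"p4")
go(455,-355.5,34,167.3)
```

```text
case c 454.9 -356.5 size 149.0 62.0 ang 167.3 n 8340 z [38.9 40.4 41.7] med [ 447.  -355.2]
go [ -0.4  -1.3 192.6] [-0.  0.  0.] now [ 454.9 -354.1  226.6] [-180.     0.   167.3] [-0.5 -0.1 -0.3] 0.0856
```

View pics/p4.png

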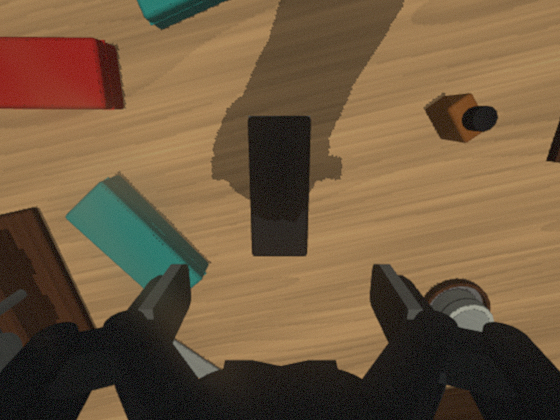

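The black case at (280,186) is alone and clear of the turquoise one. Gripping it.

Emit:
play_rows:
  increments:
    - [[-0.5, -1.5, 30], [0, 0, 0], 0]
    - [[-0.5, -1.5, 70], [0, 0, 0], 0]
    - [[-0.5, -1.5, 110], [0, 0, 0], 0]
    - [[-0.5, -1.5, 150], [0, 0, 0], 0]
    - [[-0.5, -1.5, 178], [0, 0, 0], 0]
    - [[-0.5, -1.5, 190], [0, 0, 0], 0]
    - [[-0.5, -1.5, 194], [0, 0, 0], 0]
    - [[-0.5, -1.5, 194], [0, 0, 0], 0]
    - [[-0.5, -1.5, 194], [0, 0, 0], 1]
    - [[-0.5, -1.5, 194], [0, 0, 0], 1]
    - [[-0.5, -1.5, 194], [0, 0, 0], 1]
    - [[-0.5, -1.5, 194], [0, 0, 0], 1]
    - [[-0.5, -1.5, 194], [0, 0, 0], 1]
    - [[-0.5, -1.5, 194], [0, 0, 0], 1]
  grip_force: 70

```text
time: 27.5
ee_pos: [0.4557, -0.3574, 0.0344]
tcp_rot: [-179.9, 0.2, 167.2]
wrist_force: [0.1, 1.1, 6.9]
opening: 0.0603
grasp_force: 77.9
```

Emit:
play_rows:
  increments:
    - [[0, 0, -8], [0, 0, 0], 1]
    - [[0, 0, -25], [0, 0, 0], 1]
    - [[0, 0, -55], [0, 0, 0], 1]
    - [[0, 0, -90], [0, 0, 0], 1]
    - [[0, 0, -125], [0, 0, 0], 1]
    - [[0, 0, -160], [0, 0, 0], 1]
    - [[0, 0, -185], [0, 0, 0], 1]
    - [[0, 0, -190], [0, 0, 0], 1]
    - [[0, 0, -190], [0, 0, 0], 1]

```text
time: 28.4
ee_pos: [0.455, -0.3569, 0.2228]
tcp_rot: [-180.0, 0.1, 167.2]
wrist_force: [0.3, -0.0, -2.7]
opening: 0.0608
grasp_force: 76.7
```

Run:
```python
from h import *
go(585,197,220,181.8)
```

```text
go [ -4.5 568.9   2.5] [ -0.    0.1 -14.6] now [ 455.  -356.9  222.8] [-1.800e+02  1.000e-01  1.672e+02] [ 0.3 -0.  -2.7] 0.0608
```

The long tray was fully visible in the earlier wrist picture at (110,240), so I'll measure it from that frame.

Run:
```python
from h import *
o=dict(ee_pos=np.array([.5237,.3853,.2285]),tcp_rot=np.array([-179.9,-.2,-168.65])); P=pose("wrist",o)
im=cv2.imread("pics/w_med.png"); hsv=cv2.cvtColor(im,cv2.COLOR_BGR2HSV)
for n,w in(("long",(60,160,160,320)),("med",(225,330,30,168))):
    m=np.zeros((420,560),np.uint8); m[w[2]:w[3],w[0]:w[1]]=(hsv[w[2]:w[3],w[0]:w[1],1]<70); m=cv2.morphologyEx(m,cv2.MORPH_OPEN,np.ones((3,3)))
    _,L,st,_=cv2.connectedComponentsWithStats(m); L=(L==1+np.argmax(st[1:,4])).astype(np.uint8)
    cs=max(cv2.findContours(L,0,1)[0],key=len).reshape(-1,2); print(n,cv2.minAreaRect((cast(P,cs,.004)[:,:2]*1000).astype(np.float32)),cs.min(0),cs.max(0))
```

```text
long ((639.7822265625, 194.58096313476562), (165.4916229248047, 76.1447982788086), 2.1469244956970215) [ 76 175] [142 305]
med ((439.32427978515625, 364.9046936035156), (117.19312286376953, 77.25933074951172), 11.264289855957031) [241  43] [315 159]
```

Run:
```python
from h import *
go(639.5,195.4,220,182.1)
a=np.load("top0.npz"); C=cloud(pose("top"),a["d"]).reshape(-1,3); s=(C[:,1]>.09)&(C[:,1]<.31)&(C[:,0]>.5)&(C[:,0]<1)&(C[:,2]>.03); print("tall near long tray: min x",np.percentile(C[s,0],[0,1,5]),C[s,2].max())
s=(abs(C[:,1])<.1)&(C[:,0]>.55)&(C[:,0]<.8)&(C[:,2]>.03); print(C[s].min(0),C[s].max(0))
```

```text
go [-58.  579.4   2.5] [ -0.    0.1 -14.9] now [ 455.  -356.9  222.8] [-1.800e+02  1.000e-01  1.672e+02] [ 0.3 -0.  -2.7] 0.0608
tall near long tray: min x [0.78139848 0.78441534 0.78895147] 0.13835475875684766
[ 0.7515849  -0.00863286  0.03137792] [0.76779205 0.01304863 0.07064113]
```

All clear. Carrying the case to above the tray.

Emit:
play_rows:
  increments:
    - [[-2, 20, 0], [0, 0, 0], 1]
    - [[-6, 60, 0], [0, 0, -2], 1]
    - [[-10, 100, 0], [0, 0, -4], 1]
    - [[-14, 140, 0], [0, 0, -6], 1]
    - [[-18, 180, 0], [0, 0, -8], 1]
    - [[-22, 220, 0], [0, 0, -10], 1]
    - [[-26, 260, 0], [0, 0, -12], 1]
    - [[-30, 300, 0], [0, 0, -14], 1]
    - [[-34, 340, 0], [0, 0, -15], 1]
    - [[-38, 380, 0], [0, 0, -15], 1]
    - [[-42, 420, 0], [0, 0, -15], 1]
    - [[-46, 460, 0], [0, 0, -15], 1]
    - [[-50, 500, 0], [0, 0, -15], 1]
    - [[-54, 540, 0], [0, 0, -15], 1]
    - [[-57, 565, 0], [0, 0, -15], 1]
    - [[-58, 577, 0], [0, 0, -15], 1]
    - [[-58, 579, 0], [0, 0, -15], 1]
    - [[-58, 579, 0], [0, 0, -15], 1]
    - [[-58, 579, 0], [0, 0, -15], 1]

```text
time: 30.3
ee_pos: [0.639, 0.1939, 0.2222]
tcp_rot: [-180.0, -0.0, -177.8]
wrist_force: [-0.8, -0.6, -2.2]
opening: 0.0606
grasp_force: 76.6
```

Run:
```python
from h import *
P,im,d=shot("wrist"); o=telemetry.get_obs(); cv2.imwrite("pics/c5.png",im[...,::-1])
go(639.5,195.4,39,182.1)
```

```text
go [ -0.4   1.5 183.5] [-0.   0.   0.1] now [639.1 193.9 222.5] [-180.     0.  -177.8] [ 0.3 -0.4 -1.9] 0.0607
```

View pics/c5.png

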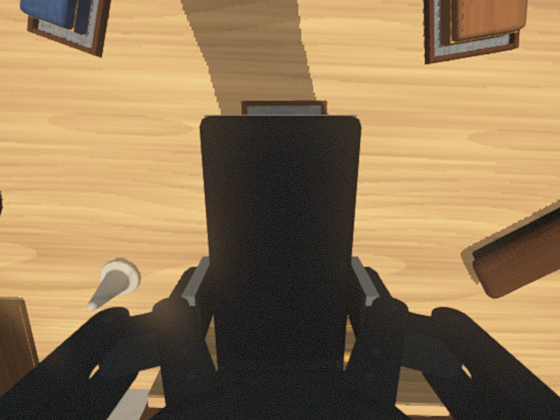

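The case is straight over the tray, whose near rim shows at (285,105). Lowering it.

Emit:
play_rows:
  increments:
    - [[-0.4, 1, 15], [0, 0, 0], 1]
    - [[-0.4, 1.3, 45], [0, 0, 0], 1]
    - [[-0.4, 1.3, 80], [0, 0, 0], 1]
    - [[-0.4, 1.3, 115], [0, 0, 0], 1]
    - [[-0.4, 1.3, 145], [0, 0, 0], 1]
    - [[-0.4, 1.3, 165], [0, 0, 0], 1]
    - [[-0.4, 1.3, 175], [0, 0, 0], 1]
    - [[-0.4, 1.3, 180], [0, 0, 0], 1]
    - [[-0.4, 1.3, 183], [0, 0, 0], 1]
    - [[-0.4, 1.3, 184], [0, 0, 0], 1]
    - [[-0.4, 1.3, 184], [0, 0, 0], 1]

```text
time: 31.45
ee_pos: [0.64, 0.1966, 0.0393]
tcp_rot: [180.0, 0.1, -177.8]
wrist_force: [-0.6, -0.7, -1.4]
opening: 0.0607
grasp_force: 76.7
```

Emit:
play_rows:
  increments:
    - [[0, 0, 1], [0, 0, 0], 1]
    - [[0, 0, 2], [0, 0, 0], 1]
    - [[0, 0, 2], [0, 0, 0], 1]

```text
time: 31.75
ee_pos: [0.6401, 0.1967, 0.0385]
tcp_rot: [180.0, 0.1, -177.8]
wrist_force: [-2.8, -0.9, 8.5]
opening: 0.0605
grasp_force: 77.8
```

Emit:
play_rows:
  increments:
    - [[0, 0, 0], [0, 0, 0], 0.7]
    - [[0, 0, 0], [0, 0, 0], 0.3]
    - [[0, 0, 0], [0, 0, 0], 0]
    - [[0, 0, 0], [0, 0, 0], 0]
    - [[0, 0, 0], [0, 0, 0], 0]
    - [[0, 0, -10], [0, 0, 0], 0]
    - [[0, 0, -30], [0, 0, 0], 0]
    - [[0, 0, -60], [0, 0, 0], 0]
    - [[0, 0, -100], [0, 0, 0], 0]
    - [[0, 0, -140], [0, 0, 0], 0]
    - [[0, 0, -170], [0, 0, 0], 0]
    - [[0, 0, -190], [0, 0, 0], 0]
    - [[0, 0, -190], [0, 0, 0], 0]
    - [[0, 0, -190], [0, 0, 0], 0]

```text
time: 33.15
ee_pos: [0.6397, 0.1966, 0.2265]
tcp_rot: [180.0, 0.0, -177.8]
wrist_force: [0.5, 0.1, -0.0]
opening: 0.0852
grasp_force: 0.0
```

Run:
```python
from h import *
P,im,d=shot("wrist"); C=cloud(P,d).reshape(-1,3); K=C[(abs(C[:,0]-.639)<.09)&(abs(C[:,1]-.196)<.06)]
layer(K,.036,.055,"case")
P,im,d=shot("side"); C=cloud(P,d).reshape(-1,3); cv2.imwrite("pics/side9.png",im[...,::-1])
for n,x,y,lo,hi in(("ring",.473,-.015,.035,.045),("tin",.667,-.171,.033,.043),("watch",.439,.365,.035,.045),("perf",.423,-.165,.02,.09),("jar",.412,.181,.03,.05)):
    layer(C[(abs(C[:,0]-x)<.07)&(abs(C[:,1]-y)<.06)],lo,hi,n)
```

```text
case c 639.4 195.6 size 149.1 62.1 ang 2.2 n 8567 z [42.9 44.5 45.7] med [630.9 195.3]
ring c 473.2 -19.6 size 40.0 38.2 ang 68.5 n 129 z [35.8 38.3 40.9] med [473.2 -19.3]
tin c 668.6 -173.0 size 59.3 56.5 ang 62.4 n 266 z [34.1 36.6 39.3] med [ 668.4 -173.6]
watch c 440.8 361.6 size 99.4 64.2 ang 9.6 n 296 z [35.4 38.3 41.9] med [439.4 359.3]
perf c 425.0 -171.3 size 41.7 25.1 ang 19.1 n 239 z [24.6 48.3 73.5] med [ 420.8 -176.4]
jar c 414.7 176.1 size 43.4 42.3 ang 56.1 n 127 z [31.7 40.1 43.1] med [412.1 171.2]
```

View pics/side9.png

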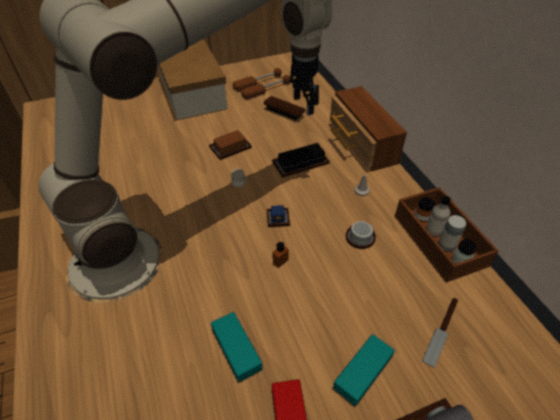

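All four pieces sit flat in their trays: ring box (278,215), tin (361,232), watch box (230,143) and case (301,158). The perfume and jar haven't moved, and the gripper is clear.

```bash
python3 -c "
from h import *
print(workorder.job_done())"
```

```text
the job is handed in; nothing more can be done
None
```

I handed the job in at about 33 s of the 141 s: all four pieces were measured flat, centred and let go in their own trays, with the perfume bottle and cream jar still standing in place; the hand-in returned no verdict.

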